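# Eject a battery pack and catch it at the dock

### The job

Two battery packs sit in spring-eject charging docks on the joiner's bench: eject the slimmer one by pressing its dock's release key with one fingertip, and with the other finger standing in front of the pack stop it when it has popped out a centimetre or two, before it slides off the dock. Grip and lift nothing, and leave the taller pack and everything else on the bench as it is. The program finishes while the finger still holds the popped pack back against its ejector spring.

Things in the scene. Friction and masses are not known exactly. Their poses are not given: they have to be found in the camera images.
- dock_slim: Light grey fixed charging dock, 180 long (x) x 113 wide x 34 high to its deck, rear head 24 mm higher. Origin: on the bench under the seated pack's centre, 90 mm from front and rear ends, 45 mm from the right (-y) flank, 68 mm from the left. x to the rear, y left, z up; packs pop out to -x. Side rails (outer faces 34 mm off the middle, 11.5 mm above deck) hold the pack's foot, ending 45 mm ahead of the origin.
- pack_slim: The slim black battery pack, the one to eject, in dock_slim: 90 long (x) x 62 wide (y) x 44 high (z), 0.2 to 0.35 kg. Origin: centre of its underside, axes as the dock's. Seated, it is at x = 0, y = 0, z = 34 mm of its dock. Freed, it slides towards the dock's -x, held down by the rails.
- pack_slim_nose (a point): Centre of the slim pack's flat upright front (-x) face, 45 mm ahead of its origin and 26 mm above its underside. Seated, a steel latch bar 8 mm deep and 40 mm wide, 4 mm above the deck, stands right in front of it and sinks with the release key. Ahead of it lies 45 mm of bare deck, then the dock's front end.
- eject_slim (a joint): The spring ejector behind the slim pack: 0 pushed in, 0.032 m at the end of its stroke towards the dock's -x. It pushes the pack with 5 N when home and about 3 N at the end of its stroke. If nothing stops it, the freed pack shoots forward within about 0.2 s and slides on over the front end of the dock.
- key_slim_top (a point): Centre of the top of the slim pack's release key: a square black key, 26 x 24 mm, at the dock's front left corner, 68 mm ahead (-x) of the dock's origin and 52 mm to its left (+y), clear of the pack's path. Its top is 15 mm above the deck (49 mm above the bench) when up, 8 mm when down; the bezel around it, 38 x 34 mm, is 7 mm above the deck.
- key_slim (a joint): Release key of the slim pack's dock: 0 up, 0.007 m fully down, springs back by itself. It takes about 2.5 N to start and 6 N to push right down; the latch frees the pack at about 0.004 m.
- dock_tall: A second dock of the same build, carrying the tall pack. Either dock may be the left one.
- pack_tall: The tall black battery pack, 90 x 62 x 66 mm, 0.45 kg, origin and axes as for the slim pack. To be left seated in its dock.
- drill: Bystander: a cordless drill without battery lying on its side, about 170 x 190 x 58 mm, origin under its middle. Loose.
- mallet: Bystander: a mallet lying on the bench, white head with orange and grey faces 119 mm long along its y, handle about 240 mm towards its -x, 60 mm high; origin under the head. Loose.
- oak_sample: Bystander: an upright oak joint sample, 42 x 42 x 50 mm with a tenon on top, 75 mm high in all, origin under its centre. Loose.
Things that resemble listed ones, but are neither listed nor needed, are in the scene too. Leave any pink look-alike of the pack_tall alone.

How it is judged:
On the way, in this order (a step that is already met when the one before it is completed fails the run):
1. the slim pack's release key is pressed down (value of joint key_slim above 0.003 m).
2. the slim pack has popped out 4 to 30 mm and is stopped against a finger (x of pack_slim in the frame of dock_slim between -0.03 and -0.004 m and contact force between the fingers and pack_slim above 0.5 N and linear speed of pack_slim below 0.02 m/s), for 0.3 s.
At the end, for the whole second after the job is handed in: The slim pack stands still on its dock, popped 4 to 30 mm out of its seat and level, with a finger holding it back (more than 0.5 N); the tall pack is still seated (all of step 2 and angle between pack_slim's own z axis and vertical below 0.1 rad and x of pack_tall in the frame of dock_tall above -0.004 m); the arm keeps its last pose, push and grip.
It fails at once if the slim pack slides away (more than 45 mm out of its seat) (x of pack_slim in the frame of dock_slim below -0.045 m).
It fails at once if the slim pack is lifted or tipped off its rails (z of pack_slim in the frame of dock_slim above 0.046 m or angle between pack_slim's own z axis and vertical above 0.15 rad).
It fails at once if the tall pack is ejected or lifted (distance of pack_tall from where it was at the start of the episode above 0.008 m).
It fails at once if a bystander is moved (distance of any of drill, mallet, oak_sample from where it was at the start of the episode above 0.015 m).
It also fails if it takes over 38 s, if anything falls off the work surface, if the arm or the gripper's body presses on something with over 40 N, if the wrist force passes 120 N, or if a joint passes its speed limit or range.

### The arm

A 6-joint arm with a two-finger parallel gripper is mounted at the origin on the work surface. World frame = base frame: x ahead of the robot, y to its left, z up, the work surface at z = 0. Lengths are in m, angles in rad, forces in N, time in s.
With the tool pointing down it reaches from about 0.3 to 0.85 m from the base axis. Payload 4.2 kg.
Tool frame: the origin (TCP) lies midway between the tips of the shut fingers; the grasp point (between the pads) lies manip.tcp_to_grasp behind it (manip.tcp_to_grasp is the distance from the TCP to the grasp point, in m); z points along the fingers, y is the line along which they close (so a half turn about z gives the same grasp; the last joint's range is limited). The gripper opens to 91 mm and grips with 3 to 60 N. Pads are 32 mm wide; open, the fingers measure 118 mm over their backs; the gripper's body (76 mm by 178 mm) begins 60 mm behind the grasp point.
Start: joints at [1.219, 0.32, 1.565, -0, 1.257, -0.02], TCP at [0.187, 0.544, 0.214] pointing down, gripper open.
Joint ranges: [-3.11, 3.11], [-0.84, 2.01], [0.21, 2.61], [-1.34, 4.49], [0.05, 2.63], [-2.56, 2.56]. Speed limits (rad/s): [2.57, 2.57, 3.14, 3.14, 3.14, 3.14].

### API

Orientations are given as a unit quaternion [x, y, z, w].
In Python, from rig import manip, vision, finder gives the robot as it stands. Calls block until the motion is done:
- manip.move_pose(position, orientation): joint-space move of the TCP to a pose.
- manip.move_straight(position, orientation=None, vel=0.15): straight line of the TCP; orientation=None keeps the orientation; vel is the mean speed in m/s.
- manip.move_joints(angles): joint-space move.
- manip.gripper_to(opening, effort=None): finger opening in m; effort is the grip in N (None keeps the last); returns when the fingers have stopped.
- manip.dwell(seconds).
- manip.ik(position, orientation): joint angles nearest the present ones, or None.
- vision.camera(name): name is "scene" or "side" or "wrist"; returns a dict with "color" (384x512x3 uint8, red, green, blue), "depth" (384x512 float32, m along the optical axis (not along the pixel's ray), 0 where there is no reading), "vfov" (degrees; the focal length in pixels is half the picture's height over the tangent of half this angle, whatever the lens; pixels are square), "cx", "cy" (the principal point, pixels), "T" (4x4, takes a point from camera to world coordinates). Camera axes: x right, y down, z forward; pixel columns grow to the right and rows downward; lengths in m; the calibration is good to about 2 mm. A picture is of the moment at which its call begins.
A pose or a line that the arm cannot do raises manip.IKError and nothing moves.
- manip.finish_job(): hands the job in; it is judged then, once.
Trained networks look in the newest picture that a camera, given by its name, has taken for a name from the list of things; names that differ only in an ending like _2 or _b are one class to them, and where a whole thing is asked for, a point or a joint stands for the part that bears it (a point fixed in the world has none). Each returns a list of dicts, best first, with "p" (0 to 1); they miss things now and then, are a little off and sometimes report something else, mostly with a low value. They report only what shows in the picture. A call takes as long as a camera call. They do not tell look-alikes from the thing itself.
- finder.outline_of(thing, camera): "region" (384x512 bool, what is visible of it) and "box" ([left, top, right, bottom] in pixels, round what is visible of it).
- finder.spot_point(thing, camera): "uv" ([column, row] in pixels: a listed point, or the origin of a listed thing).
Readings, each from a call of its own:
- manip.current_time_s(): time.
- manip.current_q(): joint angles.
- manip.current_joint_velocities(): joint speeds.
- manip.current_effort(): joint torques, N m.
- manip.current_position(): TCP position.
- manip.current_orientation(): TCP orientation.
- manip.current_ft_force(): force on the tool from outside, world axes, zero at the start.
- manip.current_ft_torque(): the same for the moment, N m.
- manip.current_width(): finger opening in m.
- manip.current_grip_force(): force on a finger pad.
Only numpy, scipy, OpenCV 4.12 (cv2) and the standard library are available. Lean on these libraries where they do the work, as an engineer would, in place of code of your own. Each camera call takes 0.05 s, during which the arm holds its last target. There are 200 camera calls.

## Working session

There is one attempt and no reset: what is moved stays moved. The work goes in short steps, each a Python script; the robot and the scene stay as the last script left them, time stands still between calls to the robot, and variables do not carry over. Pictures are saved under pics/ and viewed, at most 10 in all, crops included, and the job is handed in when it is done.

```bash
mkdir -p pics; ls
cat > h.py <<'E'
import numpy as np, cv2
from rig import manip, vision, finder
def intr(c):
    return c["color"].shape[0]/2/np.tan(np.radians(c["vfov"])/2)
def cloud(c):
    f=intr(c); d=c["depth"]; v,u=np.mgrid[:d.shape[0],:d.shape[1]]
    P=np.stack([(u-c["cx"])/f*d,(v-c["cy"])/f*d,d],-1)
    return P@c["T"][:3,:3].T+c["T"][:3,3]
def proj(c,p):
    q=np.linalg.inv(c["T"])@np.append(p,1); f=intr(c)
    return [q[0]/q[2]*f+c["cx"],q[1]/q[2]*f+c["cy"]]
def ray(c,uv,z):
    f=intr(c); r=c["T"][:3,:3]@np.array([(uv[0]-c["cx"])/f,(uv[1]-c["cy"])/f,1]); o=c["T"][:3,3]
    return o+r*(z-o[2])/r[2]
E
python3 - <<'E'
from h import *
ims=[]
for n in ("scene","side"):
    c=vision.camera(n); np.save(n+".npy",c,allow_pickle=True); ims.append(c["color"])
    P=cloud(c)
    for t in ("pack_slim","pack_tall","dock_slim","dock_tall","key_slim","drill","mallet","oak_sample"):
        for r in finder.outline_of(t,n)[:3]:
            m=r["region"]&(c["depth"]>0); q=P[m]
            print(n,t,round(r["p"],2),np.round(r["box"]),np.round(np.median(q,0),3) if len(q) else None, np.round(np.percentile(q[:,2],98),3) if len(q) else None)
    for t in ("key_slim_top","pack_slim_nose","pack_slim","dock_slim","pack_tall"):
        for r in finder.spot_point(t,n)[:3]: print(n,"pt",t,round(r["p"],2),np.round(r["uv"],1))
    cv2.imwrite(f"pics/{n}1.png",cv2.resize(c["color"][:,:,::-1],(768,576)))
E
```

```text
pics
scene pack_slim 0.9 [202. 176. 229. 209.] [ 0.567 -0.124  0.078] 0.083
scene pack_slim 0.18 [237. 184. 247. 190.] [ 0.483 -0.094  0.05 ] 0.053
scene pack_tall 0.96 [290. 188. 320. 215.] [0.388 0.108 0.064] 0.071
scene pack_tall 0.89 [315. 229. 354. 265.] [0.491 0.287 0.064] 0.071
scene pack_tall 0.64 [263. 208. 294. 243.] [0.563 0.134 0.1  ] 0.105
scene dock_slim 0.62 [194. 183. 248. 227.] [ 0.607 -0.088  0.039] 0.066
scene dock_tall 0.55 [252. 218. 313. 272.] [0.605 0.166 0.042] 0.067
scene key_slim 0.53 [250. 222. 314. 272.] [0.603 0.166 0.041] 0.067
scene key_slim 0.44 [239. 185. 244. 190.] [ 0.484 -0.094  0.05 ] 0.053
scene drill 0.84 [322. 262. 402. 337.] [0.594 0.453 0.049] 0.062
scene drill 0.23 [261. 209. 297. 245.] [0.561 0.133 0.099] 0.105
scene mallet 0.93 [134. 136. 209. 178.] [ 0.584 -0.418  0.037] 0.062
scene oak_sample 0.78 [274. 169. 293. 188.] [ 0.367 -0.018  0.046] 0.079
scene oak_sample 0.19 [193. 182. 248. 229.] [ 0.605 -0.089  0.04 ] 0.066
scene pt key_slim_top 0.4 [239.  187.9]
scene pt pack_slim_nose 0.81 [225.4 183.1]
scene pt pack_slim 0.7 [219.  205.1]

[... 475 characters left out ...]
[0.377 0.125 0.05 ] 0.068
side dock_slim 0.9 [208. 170. 274. 204.] [ 0.56  -0.082  0.035] 0.065
side dock_tall 0.79 [195. 211. 273. 254.] [0.569 0.179 0.035] 0.064
side key_slim 0.46 [258. 181. 271. 187.] [ 0.483 -0.09   0.048] 0.051
side drill 0.65 [178. 277. 275. 358.] [0.57  0.479 0.047] 0.06
side mallet 0.84 [222. 130. 304. 158.] [ 0.549 -0.412  0.031] 0.06
side oak_sample 0.54 [301. 187. 317. 208.] [ 0.357 -0.018  0.047] 0.076
side pt key_slim_top 0.52 [266.5 185. ]
side pt pack_slim_nose 0.9 [256.1 173.2]
side pt pack_slim 0.76 [238.9 184.1]
side pt dock_slim 0.79 [239.5 189. ]
side pt pack_tall 0.8 [263.7 278.6]
side pt pack_tall 0.67 [304.5 232.7]
side pt pack_tall 0.61 [235.9 225.4]
```

Run:
```python
from h import *
c=np.load("scene.npy",allow_pickle=True).item(); im=c["color"][:,:,::-1]
cv2.imwrite("pics/crop1.png",cv2.resize(im[125:345,120:410],(790,600),interpolation=cv2.INTER_CUBIC))
```

```text
(no output)
```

View pics/crop1.png

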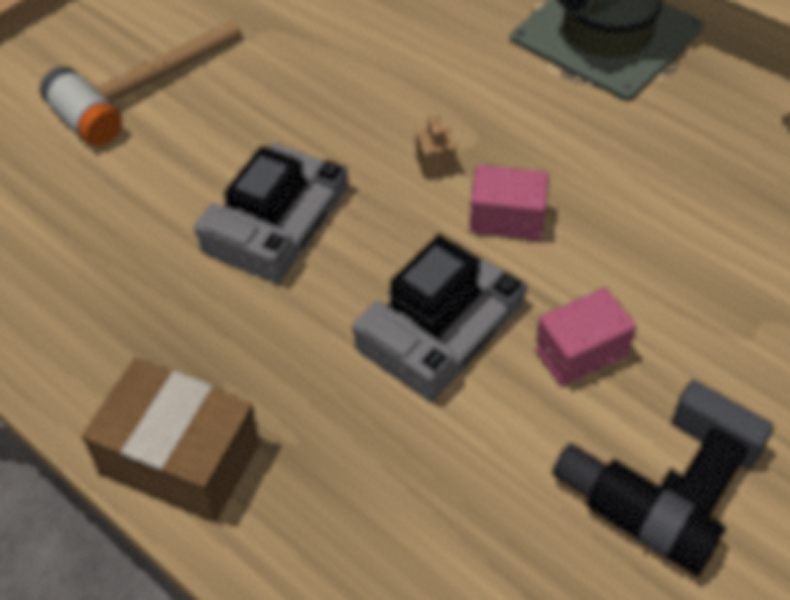

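The crop shows the slim pack in the left dock at image (217,193), with its key at (241,187). The taller pack is at (278,225), and the two pink look-alikes are at (305,201) and (334,247). Median top heights are 78 mm and 100 mm, so the left one (217,193) is the slim pack. Next is a close look with the wrist camera.

```bash
cat >> h.py <<'E'
from scipy.spatial.transform import Rotation as R
def down(yaw):  # tool z down, tool y along +-(dock y)
    x=np.array([np.cos(yaw),np.sin(yaw),0]); z=np.array([0,0,-1.]); return R.from_matrix(np.stack([x,np.cross(z,x),z],1)).as_quat()
E
python3 - <<'E'
from h import *
print(manip.tcp_to_grasp, manip.current_orientation(), manip.current_ft_force())
yaw=.3
for y in (yaw,yaw+np.pi):
    q=manip.ik([.50,-.11,.30],down(y)); print(q)
    q2=manip.ik([.50,-.11,.05],down(y)); print(q2)
E
```

```text
0.0188 [1.65161229e-01 9.86266577e-01 8.41691652e-05 2.52017688e-05] [-0.45748406 -0.06380082  0.49649192]
[-2.39015017e-01  1.75453915e-01  1.54563517e+00 -4.44089210e-16
  1.42050357e+00  1.03178131e+00]
[-2.39015017e-01  3.87674165e-01  1.93256346e+00 -4.44089210e-16
  8.21355033e-01  1.03178131e+00]
[-2.39015017e-01  1.75453915e-01  1.54563517e+00 -4.44089210e-16
  1.42050357e+00 -2.10981134e+00]
[-2.39015017e-01  3.87674165e-01  1.93256346e+00 -4.44089210e-16
  8.21355033e-01 -2.10981134e+00]
```

Run:
```python
from h import *
manip.move_pose([.50,-.11,.32],down(.3))
manip.gripper_to(.0385)
c=vision.camera("wrist"); np.save("wrist.npy",c,allow_pickle=True)
for t in ("key_slim_top","pack_slim_nose","pack_slim"):
    for r in finder.spot_point(t,"wrist")[:2]: print(t,round(r["p"],2),np.round(r["uv"],1), [np.round(ray(c,r["uv"],z),4) for z in (.034,.049,.06)])
for t in ("pack_slim","dock_slim","key_slim"):
    for r in finder.outline_of(t,"wrist")[:2]: print(t,round(r["p"],2),np.round(r["box"]))
P=cloud(c); d=c["depth"]>0
def rect(m):
    m=m.astype(np.uint8); n,l,s,_=cv2.connectedComponentsWithStats(m)
    for i in range(1,n):
        if s[i,4]>150:
            p=P[l==i]; r=cv2.minAreaRect(p[:,:2].astype(np.float32)*1000); print("  px",s[i],np.round(r[0],1),np.round(r[1],1),round(r[2],1),"z",np.round(np.median(p[:,2]),4))
for a,b in ((.073,.083),(.053,.063),(.046,.0525),(.03,.038)):
    print(a,b); rect(d&(P[...,2]>a)&(P[...,2]<b))
print(c["T"][:3,3],manip.current_time_s(),manip.current_width())
cv2.imwrite("pics/w1.png",cv2.resize(c["color"][:,:,::-1],(768,576)))
```

```text
key_slim_top 0.52 [248.2 172. ] [array([ 0.4779, -0.101 ,  0.034 ]), array([ 0.4808, -0.1006,  0.049 ]), array([ 0.4829, -0.1003,  0.06  ])]
pack_slim_nose 0.85 [281.3 159.1] [array([ 0.5129, -0.1447,  0.034 ]), array([ 0.5147, -0.1429,  0.049 ]), array([ 0.516 , -0.1416,  0.06  ])]
pack_slim 0.78 [285.3 128.7] [array([ 0.5591, -0.1359,  0.034 ]), array([ 0.5594, -0.1343,  0.049 ]), array([ 0.5595, -0.1332,  0.06  ])]
pack_slim 0.96 [262.  96. 312. 162.]
dock_slim 0.6 [238.  60. 324. 187.]
key_slim 0.54 [241. 162. 252. 184.]
0.073 0.083
  px [115  49  16  70 235] [550.4  93.4] [90.   4.5] 1.7 z 0.078
  px [ 263   95   49   68 2854] [ 558.8 -133.4] [89.7 61.8] 13.4 z 0.078
0.053 0.063
  px [  66    0   88   55 2064] [619.5 135.3] [ 44.9 112.6] 0.5 z 0.0579
  px [121  53  16  65 197] [550.5  94.2] [88.8  4.6] 1.1 z 0.058
  px [ 241   59   82   39 1855] [ 623.5 -106.2] [ 45.7 112.8] 13.5 z 0.0578
  px [  0  66  27  68 372] [478.2 249.9] [93.8 36.1] 4.2 z 0.0586
  px [ 449  139   63   51 1631] [ 598.4 -439.9] [114.8  40.3] 82.6 z 0.0576
  px [110 175  30  39 156] [399.4  64.8] [64.3 21.3] 50.7 z 0.0591
0.046 0.0525
  px [  0  63  31  72 253] [479.3 251.9] [100.2  42. ] 6.2 z 0.0494
  px [ 61 107  18  21 287] [481.8 174.5] [23.9 25.7] 89.5 z 0.0487
  px [444 135  68  58 609] [ 598.2 -441.4] [119.8  51.5] 82.1 z 0.0497
  px [239 163  17  17 247] [481.1 -98.3] [25.8 23.4] 11.8 z 0.0488
0.03 0.038
  px [  83   28   76  120 2010] [549.2 118.8] [ 81.6 177.9] 89.8 z 0.0337
  px [  1  61  38  73 290] [483.6 253.6] [103.5  47.8] 11.6 z 0.034
  px [ 238   92   78   95 2808] [ 536.2 -126.6] [138.1 112.6] 13.2 z 0.0339
  px [422 169  43  76 746] [ 513.9 -426.9] [129.9  35.6] 5.9 z 0.0349
[ 0.56629517 -0.08936121  0.49064057] 5.2583 0.03856904474870433
```

View pics/w1.png

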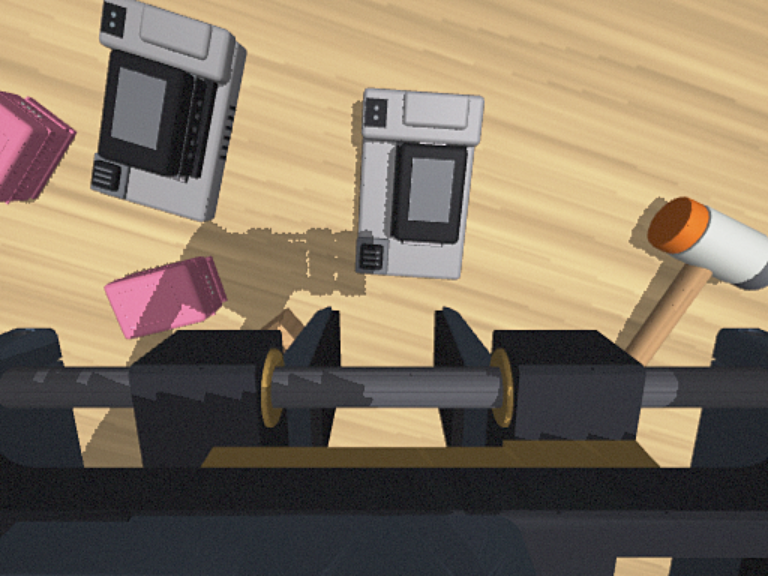

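Sizes and heights match the description. The pack is centred at (0.559, -0.133) with yaw 13.4°, and the key predicted from that lies within 1 mm of the measured one. I'll approach over the key with one finger, the other in front of the nose.

```bash
cat >> h.py <<'E'
O=np.array([.5588,-.1334,0]); YAW=np.radians(13.4)
def D(x,y,z): return O+R.from_euler("z",YAW).apply([x,y,z])
E
python3 - <<'E'
from h import *
q=down(YAW)
manip.move_pose(D(-.075,.026,.15),q); manip.gripper_to(.042)
manip.move_straight(D(-.075,.026,.062),q,vel=.08)
print(manip.current_position()-D(-.075,.026,.062),manip.current_width(),manip.current_ft_force(),manip.current_time_s())
ims=[]
for n,(x,y) in (("side",(245,175)),("scene",(222,190))):
    c=vision.camera(n)
    ims.append(cv2.resize(c["color"][y-45:y+45,x-45:x+45,::-1],(400,400),interpolation=cv2.INTER_CUBIC))
cv2.imwrite("pics/hover.png",np.hstack(ims))
E
```

```text
[ 0.00041051 -0.00011901  0.00045399] 0.04206075198369943 [ 0.00703524 -0.43536825 -0.26818882] 7.5167
```

View pics/hover.png

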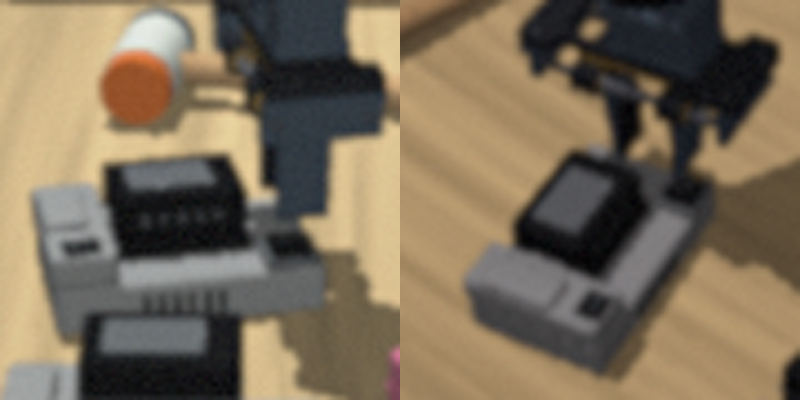

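The fingers hover as planned: one above the key (left crop 295,225; right crop 685,175), the other ahead of the nose (right crop 620,155). Now I press in small steps.

Run:
```python
from h import *
q=down(YAW); f0=manip.current_ft_force()
manip.move_straight(D(-.075,.026,.051),q,vel=.03)
for z in np.arange(.049,.0405,-.001):
    manip.move_straight(D(-.075,.026,z),q,vel=.02)
    f=R.from_euler("z",-YAW).apply(manip.current_ft_force()-f0); print(round(z,4),np.round(f,2))
    if f[2]>6.5 or (f[0]<-2 and f[2]>5.2): break
manip.dwell(.6)
print(manip.current_position()[2],R.from_euler("z",-YAW).apply(manip.current_ft_force()-f0),manip.current_time_s())
ims=[]
for n,(x,y) in (("side",(245,175)),("wrist",(256,192))):
    c=vision.camera(n); P=cloud(c)
    for r in finder.outline_of("pack_slim",n)[:1]:
        p=P[r["region"]&(P[...,2]>.073)&(P[...,2]<.083)]
        if len(p)>30: print(n,R.from_euler("z",-YAW).apply([*(np.array(cv2.minAreaRect(p[:,:2].astype(np.float32))[0])-O[:2]),0]))
    s=45 if n=="side" else 150
    ims.append(cv2.resize(c["color"][y-s:y+s,x-s:x+s,::-1],(400,400),interpolation=cv2.INTER_CUBIC))
cv2.imwrite("pics/press.png",np.hstack(ims))
```

```text
0.049 [ 1.46 -0.27  1.54]
0.048 [1.14 0.29 3.42]
0.047 [0.82 0.33 4.43]
0.046 [ 1.57 -0.48  4.11]
0.045 [-1.61 -1.11  5.29]
0.044 [-0.57 -0.25  5.53]
0.043 [-2.6  -1.06  5.76]
0.042771448745095565 [-1.9032579  -0.78630255  4.96777237] 10.4833
side [-0.01162247  0.00350637  0.        ]
wrist [-0.01453243  0.00027784  0.        ]
```

View pics/press.png

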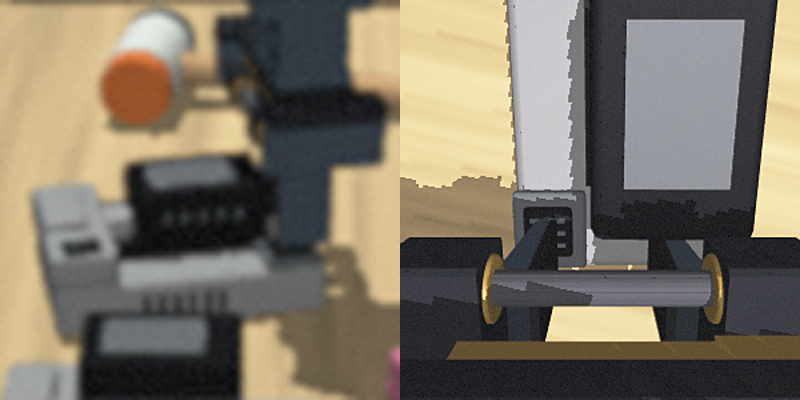

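The pack has popped out about 14 mm and rests against the finger (wrist crop 685,240), pushing on it with roughly 2 N, while the other finger holds the key down.

```bash
python3 -c "
from h import *
print(manip.finish_job())"
```

```text
the job is handed in; nothing more can be done
None
```

I ejected the slim pack and handed the job in with it popped out about 14 mm, held against one finger with roughly 2 N while the other finger kept its release key down; the judge's result was not shown.

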